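# Uncap the junction box of the shop scale

### The job

Service the scale's junction box: pick up the thin blade tool and lever the steel cover open with it (blade in the slot at the front, hands off the cover itself) until it leans back behind the box, then lay the blade back on the counter. Unscrew the cap that has the boss on top, whose thread may be left- or right-handed, so try it both ways to find how it loosens, lift it straight up and finish while holding it still and upright in the gripper, about 10 cm above where it sat. Leave the flat-topped cap on its port, and do not push or tip over the other goods on the counter.

Things in the scene. Friction and masses are not known exactly. Their poses are not given: they have to be found in the camera images.
- base: Low grey base of the scale's junction box, fixed to the counter, 130 (its x) x 220 (its y) x 30 mm tall; origin at the centre of its underside, z up. Its -x face is the front, with the pry slot; the hinge runs along its +x rear edge. The two capped ports stand on its top at x = -15, y = +52 and -52 mm.
- slot (a point): Centre of the mouth of the pry slot in the base's front (-x) face, under the cover's front edge: a notch in the top edge of the base, 60 mm wide (along the base's y), 10 mm tall (5 mm either side of this point), 15 mm deep towards the base's +x. Axes as the base's.
- hinge (a point): Middle of the cover's hinge axis, 30 mm above the counter; axes as the base's, the hinge line is its y.
- cover (a joint): Angle of the cover, rad: 0 shut, growing as the front edge rises, stop at 2.0 (leaning back behind the box). A plain steel hood, 127 mm from hinge axis to front face, 216 mm wide, 58 mm tall, 4 mm walls, 0.15 kg, open underneath: a blade in the slot bears on the lower edge of its front wall. It takes about 2 N at the front edge; its stiff hinge stays where left.
- cover_lip (a point): Middle of the lower outer edge of the cover's front wall, 127 mm from the hinge axis; moves with the cover; shut, it lies 5 mm above the slot point.
- cap_mid (a point): Centre (half-way up) of the cap to remove: black ribbed twelve-sided cap, 46 mm across, 38 mm tall, 0.07 kg, with a round boss on top (14 mm dia, 10 mm tall) that only this cap has. z up; screwed on, its x agrees with the base's within a few degrees and its centre is 53 mm above the counter. With the cover open it stands free on all sides, 104 mm from the other cap's centre.
- port_1 (a point): Foot of one port, on the base's top at its y = +52 mm (either cap may be on it). Part-turn thread, hand unknown: the wrong way the cap meets a hard stop after 5 to 20 degrees; the right way it turns freely to about 100 degrees without rising, and from 60 to 95 degrees it lifts straight off the 36 mm stem (clear when raised 45 mm). Before that it has 3 mm of play up, 2 mm sideways.
- port_2 (a point): Foot of the other port, on the base's top at its y = -52 mm; same size, thread of the opposite hand.
- flat_cap_mid (a point): Centre of the other cap, which stays on: same size and material, flat top without a boss.
- blade_grip (a point): Place to grip the thin blade tool, half-way up its handle: wooden handle 80 mm long, 18 mm wide, 24 mm tall, lying on the counter; x points along the tool to the blade's tip, z up. The handle reaches 48 mm behind and 32 mm ahead of this point; this point is 12 mm above the tool's flat underside. 0.07 kg.
- blade_tip (a point): Tip of the steel blade, mid-thickness: 92 mm ahead of the grip point; the blade is 60 mm long beyond the handle, 20 mm wide, 3 mm thick, flush with the tool's underside (10.5 mm below the grip point).
- weight_big: Steel test weight with a knob, 48 mm dia, 55 mm tall; a bystander. Origin at the centre of its underside.
- weight_small: Steel test weight with a knob, 34 mm dia, 40 mm tall; a bystander. Origin at the centre of its underside.
- tape: Roll of paper tape lying flat, 90 mm dia, 45 mm tall; a bystander. Origin at the centre of its underside.
- sauce1: Dark sauce bottle with a green top, 72 mm dia, 220 mm tall; a bystander. Origin at the centre of its underside.
- sauce2: Dark sauce bottle with a green top, 72 mm dia, 220 mm tall; a bystander. Origin at the centre of its underside.
- jar: Glass jar with a red top, 68 mm dia, 100 mm tall; a bystander. Origin at the centre of its underside.
- pack: Blue packet 100 x 65 x 35 mm lying flat; a bystander. Origin at the centre of its underside.
There are look-alikes about, which are no part of the job. Of the things that look like the part that bears blade_grip, take the one that is nearest to the robot's base at the start.

How it is judged:
By the outcome, as a careful person would: the job done as asked, in the order asked, and still so for the second after the job is handed in, while the arm keeps its last pose, push and grip.
It also fails if it takes over 61 s, if anything falls off the work surface, if the arm or the gripper's body presses on something with over 40 N, if the wrist force passes 120 N, or if a joint passes its speed limit or range.

### The arm

A 6-joint arm with a two-finger parallel gripper is mounted at the origin on the work surface. World frame = base frame: x ahead of the robot, y to its left, z up, the work surface at z = 0. Lengths are in m, angles in rad, forces in N, time in s.
With the tool pointing down it reaches from about 0.275 to 0.775 m from the base axis. Payload 14.6 kg.
Tool frame: the origin (TCP) lies on the centre line of the jaws, within the pads' length; the fingertips stand 22 mm ahead of it and the grasp point (between the pads) lies 3 mm ahead of it; z points along the fingers, y is the direction in which the jaws open and shut (so a half turn about z gives the same grasp; the last joint's range is limited). The gripper opens to 85 mm and grips with 20 to 120 N. Pads are 22 mm wide; open, the fingers measure 114 mm over their backs; the gripper's body (76 mm by 85 mm) begins 54 mm behind the grasp point. The pads swing forward as they close: fully open they stand 13 mm farther back than shut.
Start: joints at [1.018, 0.263, -0.048, 1.259, 0, 1.415], TCP at [0.203, 0.484, 0.253] pointing down, gripper open.
Joint ranges: [-2.65, 2.65], [-0.89, 1.7], [-1.18, 1.37], [-2.13, 2.11], [-1.35, 1.29], [-3.14, 3.14]. Speed limits (rad/s): [1.89, 1.89, 2.57, 2.79, 3.14, 3.14].

### API

Orientations are given as [roll, pitch, yaw] about the fixed x, y, z axes, in that order (R = Rz(yaw) Ry(pitch) Rx(roll)).
In Python, from workcell import get_obs, capture, camera_info, hand_in, boxes_of gives the robot as it stands.
- The arm moves only by the shell command python3 -m pendant 'ROWS'. ROWS is JSON, a list of rows, each a list of 7 numbers: the shift along the world's x, y, z in mm, then the turn, a rotation vector about the world's x, y, z in rad, then the closure, from -1 (fully open) to 1 (shut). A call has 1 to 12 rows; each row is the pose to reach, as a shift and turn from the pose measured when the call began; what a row does not reach only later rows make up. A row lasts 1/12 s, in which the tool goes at most 41.7 mm and 7.16 degrees, less where a joint would pass 70% of its speed; a pose out of reach is approached as far as the arm can. A call with a gripper value outside its range is refused whole. The fingers move at their own pace and stop on an object; the grip force is fixed at half the most. Time passes only in rows, so rows that repeat a pose let the fingers close. It gives the time, the measured TCP pose, the force and the opening at its end, in the units of the state.
- get_obs(): the state, without advancing time (a new reading comes with each control period).
- capture(name): name is "side" or "top" or "wrist"; returns the picture (420x560x3 uint8, red, green, blue); there is no depth.
- camera_info(name): a dict with "mtx" (3x3 intrinsics, pixels), "camera_from_world" (4x4, takes a point from world to camera coordinates); the wrist camera has in their place "mount" (4x4, takes a point from camera to tool coordinates, whose origin is the TCP and whose axes are the flange's). Camera axes: x right, y up, looking along -z (the intrinsics and any distortion apply to the point x, -y, -z); pixel columns grow to the right and rows downward; lengths in m; the calibration is good to about 2 mm. The wrist camera is an equidistant fisheye: a pixel r from the principal point sees the ray r / f radians off the axis. A picture is of the moment at which its call begins: read the wrist's pose just before it. camera_info takes no time and is no camera call.
- hand_in(): hands the job in, once; it reports no verdict.
Trained networks look in the newest picture that a camera, given by its name, has taken for a name from the list of things; names that differ only in an ending like _2 or _b are one class to them, and where a whole thing is asked for, a point or a joint stands for the part that bears it (a point fixed in the world has none). Each returns a list of dicts, best first, with "score" (0 to 1); they miss things now and then, are a little off and sometimes report something else, mostly with a low value. They report only what shows in the picture. A call takes as long as a camera call. They do not tell look-alikes from the thing itself.
- boxes_of(thing, camera): "rect" ([centre column, centre row, width, height] in pixels, round what is visible of it).
The state is a dict: "time_s": time; "joint_positions": joint angles; "dq": joint speeds; "effort": joint torques, N m; "position": TCP position; "orientation": TCP orientation; "ft_force": force on the tool from outside, world axes, zero at the start; "wrist_torque": the same for the moment, N m; "grip_width": finger opening in m.
Only numpy, scipy, OpenCV 4.12 (cv2) and the standard library are available. Lean on these libraries where they do the work, as an engineer would, in place of code of your own. Each camera call takes 0.05 s, during which the arm holds its last target.

## Working session

There is one attempt and no reset: what is moved stays moved. The work goes in short steps, Python scripts to look and compute and a shell command to move; the robot and the scene stay as the last step left them, time stands still between calls to the robot, and variables do not carry over. Pictures are saved under pics/ and viewed, and the job is handed in when it is done.

```bash
ls; mkdir -p pics
python3 - <<'E'
from workcell import *
import cv2,numpy as np
print(get_obs())
for n in ("side","top","wrist"):
    im=capture(n); cv2.imwrite(f"pics/{n}0.png",im[:,:,::-1])
    print(n,camera_info(n))
E
```

```text
pics
{'time_s': 0.0, 'joint_positions': array([ 1.01767647e+00,  2.63539590e-01, -4.89451052e-02,  1.25939229e+00,
        1.27033452e-05,  1.41550676e+00]), 'dq': array([-0.00164062, -0.00060797, -0.00102425,  0.00031424,  0.00045159,
        0.00211811]), 'effort': array([-2.22521936e-03, -6.37619376e+01,  3.84570265e+01,  1.37476763e-02,
       -2.50124585e-04, -3.43515160e-05]), 'position': array([0.20325835, 0.48378504, 0.25281345]), 'orientation': array([-3.14052697e+00, -1.79691268e-04,  2.74376226e+00]), 'ft_force': array([-0.14723818, -0.31108411,  0.5450677 ]), 'wrist_torque': array([-0.01382028,  0.02055671, -0.02488909]), 'grip_width': 0.08567661746631544}
side {'mtx': array([[526.16063571,   0.        , 269.31338569],
       [  0.        , 526.16063571, 208.72979297],
       [  0.        ,   0.        ,   1.        ]]), 'camera_from_world': array([[ 0.80669245, -0.59085126, -0.01191984, -0.45028335],
       [ 0.42325355,  0.56355881,  0.70940672, -0.24597186],
       [-0.41243633, -0.57731816,  0.70469853, -1.38454033],
       [ 0.        ,  0.        ,  0.        ,  1. 
[... 265 characters left out ...]
   [ 0.99593807,  0.01557924,  0.08868288, -0.54213296],
       [-0.08879349,  0.00655645,  0.99602848, -1.27434609],
       [ 0.        ,  0.        ,  0.        ,  1.        ]])}
wrist {'mtx': array([[325.1922621 ,   0.        , 282.81920331],
       [  0.        , 325.1922621 , 207.93184246],
       [  0.        ,   0.        ,   1.        ]]), 'mount': array([[-2.80401245e-04,  9.59743559e-01,  2.80877594e-01,
         7.19871273e-02],
       [ 9.99999798e-01,  4.29288376e-04, -4.68551313e-04,
        -4.36730457e-04],
       [-5.70266591e-04,  2.80877406e-01, -9.59743485e-01,
        -1.19731270e-01],
       [ 0.00000000e+00,  0.00000000e+00,  0.00000000e+00,
         1.00000000e+00]])}
```

View pics/side0.png

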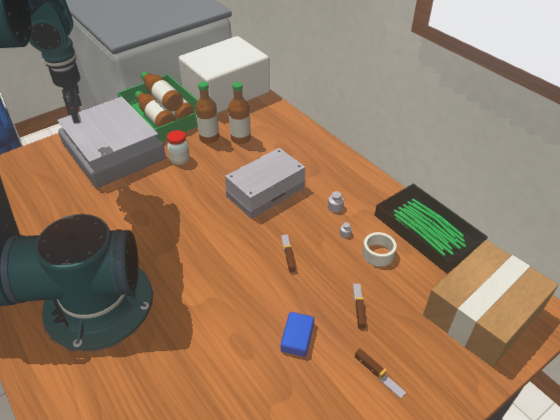

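View pics/top0.png

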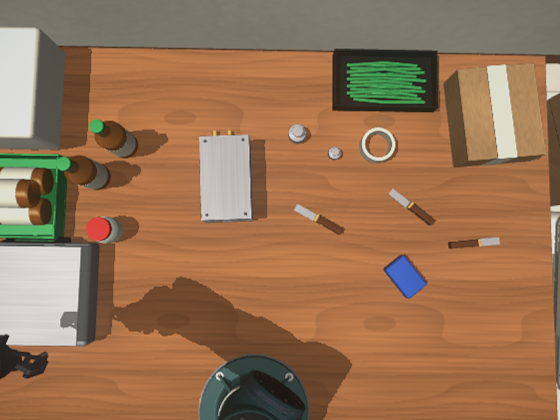

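View pics/wrist0.png

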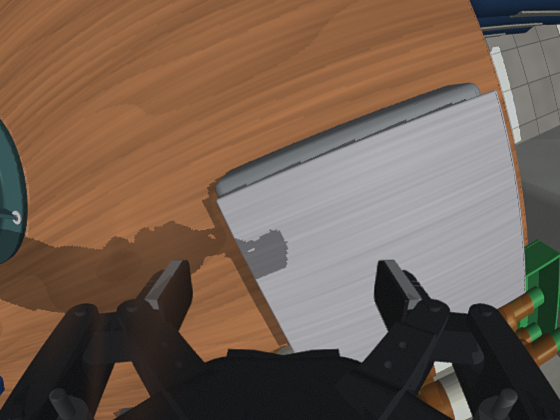

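Run:
```python
from workcell import *
for c in ("top","side","wrist"):
    for t in ("blade_grip","base","cover","tape"):
        print(c,t,[( [round(float(v)) for v in d["rect"]],round(d["score"],2)) for d in boxes_of(t,c)])
```

```text
top blade_grip [([320, 220, 49, 33], 0.93), ([472, 245, 49, 8], 0.85), ([410, 206, 45, 35], 0.8)]
top base [([227, 174, 60, 91], 0.63), ([317, 219, 46, 29], 0.26)]
top cover [([225, 181, 51, 81], 0.85)]
top tape [([377, 146, 35, 39], 0.92)]
side blade_grip [([381, 374, 47, 48], 0.94), ([361, 306, 16, 46], 0.65), ([291, 254, 13, 38], 0.5)]
side base [([266, 184, 83, 70], 0.57)]
side cover [([267, 179, 80, 62], 0.56)]
side tape [([380, 248, 36, 36], 0.77)]
wrist blade_grip []
wrist base []
wrist cover []
wrist tape []
```

Run:
```python
import cv2,numpy as np
t=cv2.imread("pics/top0.png");s=cv2.imread("pics/side0.png")
a=cv2.resize(t[120:240,180:360],None,fx=4,fy=4,interpolation=cv2.INTER_CUBIC)
b=cv2.resize(s[140:280,210:350],None,fx=4,fy=4,interpolation=cv2.INTER_CUBIC)
cv2.imwrite("pics/c1.png",a);cv2.imwrite("pics/c2.png",b)
```

```text
(no output)
```

View pics/c1.png

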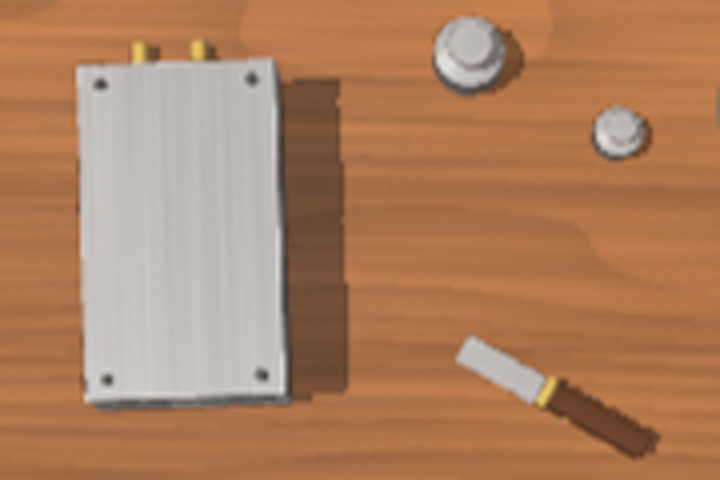

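View pics/c2.png

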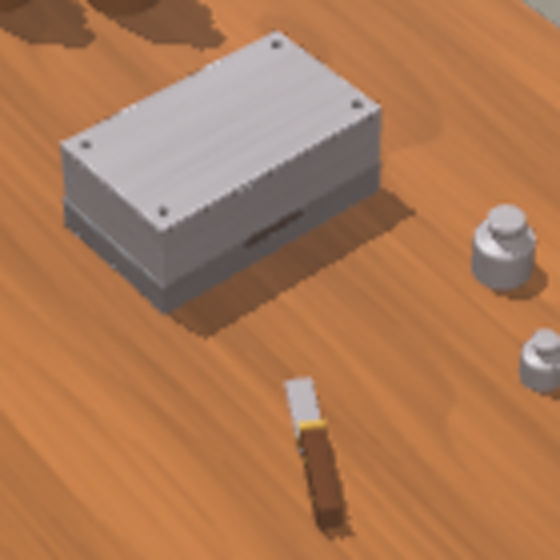

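```bash
cat > h.py <<'E'
import numpy as np,cv2
from workcell import *
from scipy.spatial.transform import Rotation as R
def ray(c,px):
    i=camera_info(c);K=i["mtx"];T=i["camera_from_world"]
    d=np.array([(px[0]-K[0,2])/K[0,0],-(px[1]-K[1,2])/K[1,1],-1.])
    Rm=T[:3,:3];return -Rm.T@T[:3,3],Rm.T@d
def onz(c,px,z):
    o,d=ray(c,px);return o+d*(z-o[2])/d[2]
def proj(c,P):
    i=camera_info(c);K=i["mtx"];T=i["camera_from_world"]
    p=(T[:3,:3]@np.array(P).T+T[:3,3:]) ; return np.array([K[0,0]*p[0]/-p[2]+K[0,2],K[1,1]*-p[1]/-p[2]+K[1,2]]).T
def wproj(P,obs=None):
    o=obs or get_obs();i=camera_info("wrist");K=i["mtx"];M=i["mount"]
    Rt=R.from_euler("xyz",o["orientation"]).as_matrix()
    pt=Rt.T@(np.atleast_2d(P)-o["position"]).T
    pc=M[:3,:3].T@(pt-M[:3,3:]); v=np.array([pc[0],-pc[1],-pc[2]])
    rr=np.hypot(v[0],v[1]);th=np.arctan2(rr,v[2]);f=K[0,0]
    return np.array([K[0,2]+f*th*v[0]/rr,K[1,2]+f*th*v[1]/rr]).T
def wray(px,o):
    i=camera_info("wrist");K=i["mtx"];M=i["mount"]
    u=np.array([px[0]-K[0,2],px[1]-K[1,2]]);r=np.hypot(*u);th=r/K[0,0]
    v=np.array([np.sin(th)*u[0]/r,-np.sin(th)*u[1]/r,-np.cos(th)])
    Rt=R.from_euler("xyz",o["orientation"]).as_matrix()
    return o["position"]+Rt@M[:3,3], Rt@(M[:3,:3]@v)
def wonz(px,z,o):
    a,d=wray(px,o);return a+d*(z-a[2])/d[2]
E
python3 - <<'E'
from h import *
np.set_printoptions(precision=4,suppress=True)
T=lambda x,y:(180+(x)/4-.4,120+y/4-.4); S=lambda x,y:(210+x/4-.4,140+y/4-.4)
ct=[T(78,66),T(272,60),T(287,400),T(86,402)]
A=np.array([onz("top",p,.088) for p in ct]);print("top",A[:,:2],A.mean(0))
cs=[S(381,106),S(165,228),S(62,145),S(280,33)]  # order: far right, front, left, top
B=np.array([onz("side",p,.088) for p in cs]);print("side",B[:,:2],B.mean(0))
for n,c,t,h in(("top","top",T(466,349),T(643,446)),("side","side",S(299,380),S(332,520))):
    a=onz(c,t,.003);b=onz(c,h,.018);d=a-b;print(n,a,b,np.degrees(np.arctan2(d[1],d[0])),np.hypot(d[0],d[1]))
for p in((320,220),(410,206),(472,245)):
    q=onz("top",p,.01);print(p,q,np.hypot(q[0],q[1]))
# slot pixel in side
print("slot",onz("side",S(272,229),.025))
def z(c,px,h): return onz(c,px,h)
for n,p,h in(("big",(297.5,131),.055),("small",(334.5,152),.04),("tape",(378,145),.045)): print(n,onz("top",p,h))
E
```

```text
top [[0.7066 0.1514]
 [0.7126 0.0271]
 [0.4942 0.0131]
 [0.491  0.14  ]] [0.6011 0.0829 0.088 ]
side [[0.7137 0.0241]
 [0.5014 0.012 ]
 [0.4911 0.1346]
 [0.706  0.1438]] [0.603  0.0786 0.088 ]
top [ 0.5353 -0.1031  0.003 ] [ 0.4709 -0.2216  0.018 ] 61.46836591774874 0.134780983282371
side [ 0.5362 -0.1047  0.003 ] [ 0.4676 -0.2312  0.018 ] 61.535122113779025 0.1439326021907776
(320, 220) [ 0.5002 -0.1676  0.01  ] 0.527510597461806
(410, 206) [ 0.5418 -0.4108  0.01  ] 0.6799234798687606
(472, 245) [ 0.4392 -0.5768  0.01  ] 0.7249970790888547
slot [0.6029 0.0173 0.025 ]
big [ 0.7321 -0.1023  0.055 ]
small [ 0.6804 -0.2022  0.04  ]
tape [ 0.7002 -0.3173  0.045 ]
```

```bash
python3 -m pendant '[[289,-669,0,0,0,-1.67,-1],[289,-669,0,0,0,-1.67,-1],[289,-669,0,0,0,-1.67,-1],[289,-669,0,0,0,-1.67,-1],[289,-669,0,0,0,-1.67,-1],[289,-669,0,0,0,-1.67,-1],[289,-669,0,0,0,-1.67,-1],[289,-669,0,0,0,-1.67,-1],[289,-669,0,0,0,-1.67,-1],[289,-669,0,0,0,-1.67,-1],[289,-669,0,0,0,-1.67,-1],[289,-669,0,0,0,-1.67,-1]]'
```

```text
time_s: 1.75
position: [0.4018, 0.0232, 0.2536]
orientation: [3.141, -0.0, 1.239]
ft_force: [0.5, 0.6, 0.3]
grip_width: 0.0855
```

```bash
python3 -m pendant '[[90,-208,-90,0,0,-0.166,-1],[90,-208,-90,0,0,-0.166,-1],[90,-208,-90,0,0,-0.166,-1],[90,-208,-90,0,0,-0.166,-1],[90,-208,-90,0,0,-0.166,-1],[90,-208,-90,0,0,-0.166,-1],[90,-208,-90,0,0,-0.166,-1],[90,-208,-90,0,0,-0.166,-1]]'
python3 - <<'E'
from h import *
o=get_obs();im=capture("wrist");cv2.imwrite("pics/w1.png",im[:,:,::-1]);print(o["position"],o["orientation"],boxes_of("blade_grip","wrist"),boxes_of("blade_tip","wrist"))
d=np.array([.477,.879,0]);t=np.array([.5357,-.104,.0015]);print(wproj([t,t-d*.06,t-.14*d+[0,0,.02]],o))
E
```

```text
time_s: 2.42
position: [0.4917, -0.1861, 0.1625]
orientation: [-3.141, -0.0, 1.07]
ft_force: [-0.7, 0.7, 0.1]
grip_width: 0.0853
[ 0.49174166 -0.18611328  0.16245945] [-3.14059882e+00 -2.61234601e-04  1.07032645e+00] [{'rect': [282.0, 170.9, 20.3, 162.0], 'score': 0.96}, {'rect': [434.4, 296.2, 16.0, 7.2], 'score': 0.61}, {'rect': [520.0, 218.3, 75.3, 96.2], 'score': 0.44}] [{'rect': [281.2, 168.8, 25.2, 165.2], 'score': 0.65}]
[[282.70382558  89.84959056]
 [282.95266673 159.04728214]
 [283.24553892 253.53204517]]
```

View pics/w1.png

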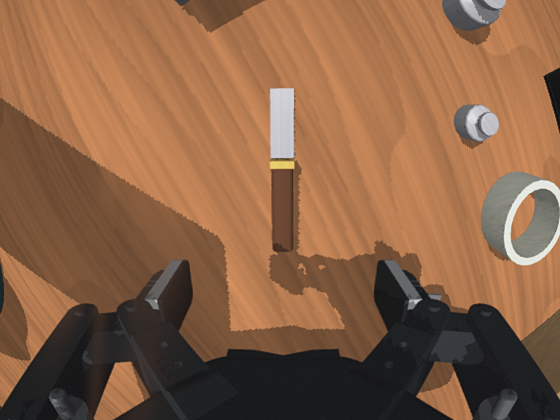

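The wrist picture shows the tool squarely between the jaws, tip at (282,88) and handle end at (282,250), matching my projection. The candidates in the top picture are (320,220), (410,206) and (472,245). I take (320,220): it is nearest to the robot at 0.53 m, against 0.68 and 0.72 m, and the c1 crop confirms it.

```bash
python3 -m pendant '[[0,1,-40,0,0,0,-1],[0,1,-80,0,0,0,-1],[0,1,-115,0,0,0,-1],[0,1,-130,0,0,0,-1],[0,1,-136,0,0,0,-0.5],[0,1,-136,0,0,0,0.5],[0,1,-136,0,0,0,1],[0,1,-136,0,0,0,1],[0,1,-136,0,0,0,1],[0,1,-136,0,0,0,1],[0,1,-136,0,0,0,1],[0,1,-136,0,0,0,1]]'
```

```text
time_s: 3.57
position: [0.4923, -0.1834, 0.0294]
orientation: [3.138, -0.0, 1.073]
ft_force: [-1.7, 2.0, 13.4]
grip_width: 0.0166
```

```bash
python3 -m pendant '[[0,0,20,0,0,0,1],[0,0,50,0,0,0,1],[40,28,70,0,0,0.15,1],[70,50,70,0,0,0.28,1],[100,70,70,0,0,0.4,1],[119,74,70,0,0,0.55,1],[119,74,70,0,0,0.55,1],[119,74,70,0,0,0.55,1]]'
python3 - <<'E'
from h import *
o=get_obs();im=capture("wrist");cv2.imwrite("pics/w2.png",im[:,:,::-1]);capture("side");cv2.imwrite("pics/s2.png",cv2.resize(capture("side")[100:280,170:390,::-1],None,fx=3,fy=3,interpolation=cv2.INTER_CUBIC))
print(o["position"],o["orientation"])
print(wproj([[.605,.0175,.025],[.605,.0175,.03],[.605-.03,.0175-.0016,.03],[.605+.03,.0175+.0016,.03]],o))
E
```

```text
time_s: 4.23
position: [0.6122, -0.1087, 0.0996]
orientation: [3.138, -0.0, 1.627]
ft_force: [-0.1, -0.3, -0.2]
grip_width: 0.0168
[ 0.61218562 -0.10873423  0.09956869] [ 3.13781754e+00 -2.29944394e-04  1.62716253e+00]
[[283.35214433  25.56752689]
 [283.39863724  23.31532289]
 [231.46723581  24.57231617]
 [335.24715313  25.00163564]]
```

View pics/w2.png

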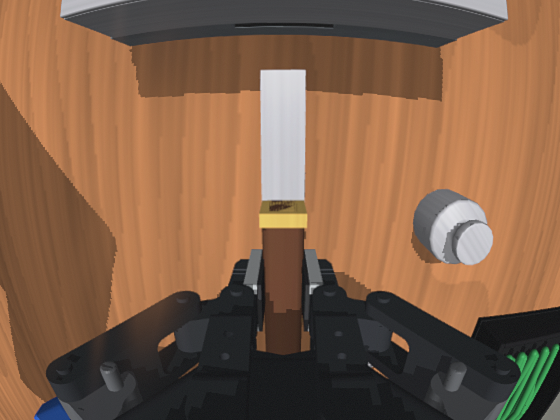

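View pics/s2.png

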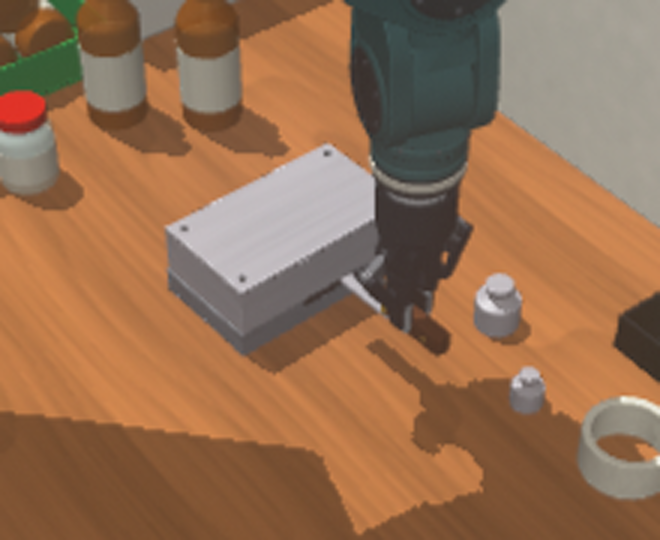

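Run:
```python
from h import *
o=get_obs()
for z in(.066,.07,.0717,.075): print(z,wonz((283,70),z,o)-o["position"],wonz((283,199),z,o)-o["position"])
```

```text
0.066 [-0.00509719  0.09275965 -0.0336735 ] [-0.00203105  0.03094056 -0.0336735 ]
0.07 [-0.00508412  0.09219488 -0.0296735 ] [-0.00209791  0.03198738 -0.0296735 ]
0.0717 [-0.00507856  0.09195486 -0.0279735 ] [-0.00212633  0.03243227 -0.0279735 ]
0.075 [-0.00506778  0.09148893 -0.0246735 ] [-0.00218149  0.0332959  -0.0246735 ]
```

```bash
python3 -m pendant '[[0,0,-25,0,0,0,1],[0,0,-47,0,0,0,1],[0,0,-47,0,0,0,1],[0,0,-47,0,0,0,1]]'
python3 - <<'E'
from h import *
o=get_obs();im=capture("wrist");cv2.imwrite("pics/w3.png",cv2.resize(im[0:200,150:420,::-1],None,fx=2.5,fy=2.5));print(o["position"])
im=capture("side");cv2.imwrite("pics/s3.png",cv2.resize(im[150:240,230:350,::-1],None,fx=6,fy=6,interpolation=cv2.INTER_CUBIC))
E
```

```text
time_s: 4.72
position: [0.6097, -0.1098, 0.0526]
orientation: [3.14, -0.001, 1.619]
ft_force: [0.3, 0.5, -0.7]
grip_width: 0.0167
[ 0.60970072 -0.10984548  0.05259457]
```

View pics/w3.png

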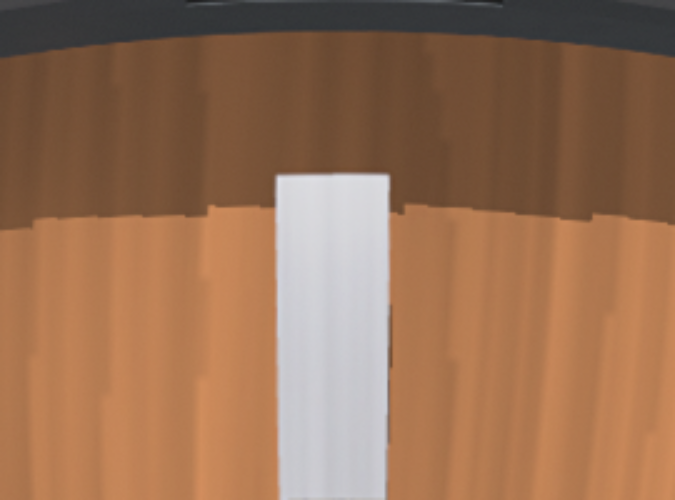

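View pics/s3.png

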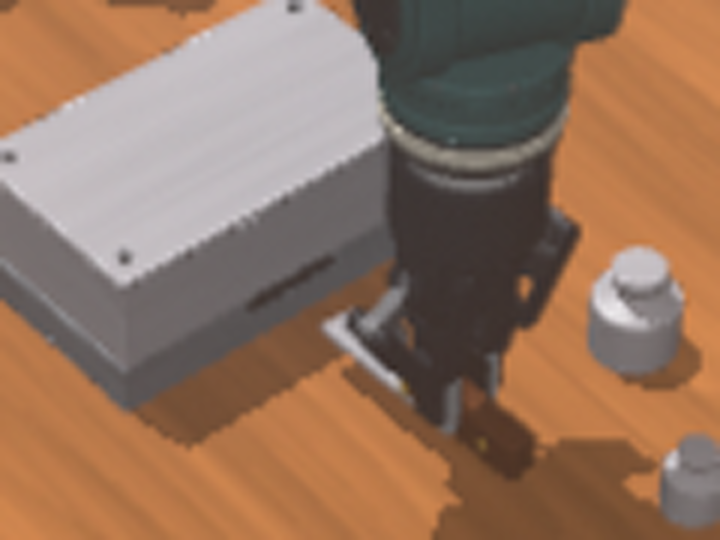

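```bash
python3 - <<'E'
from h import *
for z in(.02,.025,.03): print(z,proj("side",[[.595,-.018,z],[.615,-.018,z]]), proj("side",[[.6336,.019,z],[.5736,.016,z]]))
E
python3 -m pendant '[[-1,25,0,0,0,0,1],[-2,35,0,0,0,0,1],[-2,42,0,0,0,0,1],[-3,48,0,0,0,0,1],[-3,48,0,0,0,0,1]]'
```

```text
0.02 [[282.45403789 205.48258559]
 [287.64743639 202.73908079]] [[285.12714671 193.64472553]
 [270.20648565 202.21520974]]
0.025 [[282.46336554 204.31040572]
 [287.66808076 201.56690233]] [[285.14200807 192.47375918]
 [270.18899241 201.04374302]]
0.03 [[282.47273431 203.133058  ]
 [287.68881568 200.38958257]] [[285.15693346 191.29774799]
 [270.17142258 199.86714626]]
time_s: 5.23
position: [0.6081, -0.0613, 0.0545]
orientation: [3.137, 0.0, 1.62]
ft_force: [-0.4, -0.2, -0.9]
grip_width: 0.0166
```

```bash
cat > lev.py <<'E'
from h import *
by=np.array([-.9986,-.052]);bx=np.array([-.052,.9986])
def tcp(th,phi,s,over=0):
    C=123*np.array([-np.cos(th),np.sin(th)]);n=np.array([np.sin(phi),np.cos(phi)]);d=np.array([np.cos(phi),-np.sin(phi)])
    return C+(26.5+over)*n-(92-s)*d
def plan(ths,phis,ss):
    o=get_obs();hx=np.array([.605,.0175])+.127*bx
    R0=R.from_euler("xyz",o["orientation"])
    Rdown=R.from_euler("xyz",[np.pi,0,1.620])
    for th,ph,s in zip(ths,phis,ss):
        X,Z=tcp(th,ph,s);p=np.r_[hx*1000+X*bx,Z+30]
        p[0]+=o_lat
        rv=((R.from_rotvec(ph*np.r_[by,0])*Rdown)*R0.inv()).as_rotvec()
        q=p-o["position"]*1000
        print(f"th{th:.2f} [{q[0]:.0f},{q[1]:.0f},{q[2]:.0f},{rv[0]:.2f},{rv[1]:.2f},{rv[2]:.2f},1]")
o_lat=0
E
python3 - <<'E'
import lev;from lev import *
lev.o_lat=0
th=np.linspace(.05,1.1,12);plan(th,.4*th,np.interp(th,[0,.5],[9,18]))
E
```

```text
th0.05 [1,1,10,-0.02,0.00,-0.00,1]
th0.15 [1,5,24,-0.06,0.00,-0.00,1]
th0.24 [0,11,39,-0.10,-0.00,-0.00,1]
th0.34 [0,17,53,-0.13,-0.00,-0.00,1]
th0.43 [-0,25,66,-0.17,-0.00,-0.00,1]
th0.53 [-1,33,79,-0.21,-0.01,-0.00,1]
th0.62 [-1,41,91,-0.25,-0.01,-0.00,1]
th0.72 [-2,50,103,-0.29,-0.01,-0.00,1]
th0.81 [-2,60,114,-0.33,-0.01,-0.00,1]
th0.91 [-3,70,124,-0.36,-0.01,-0.00,1]
th1.00 [-3,82,133,-0.40,-0.02,-0.00,1]
th1.10 [-4,94,141,-0.44,-0.02,-0.00,1]
```

```bash
python3 -m pendant '[[0,1,10,-0.02,0,0,1],[0,5,24,-0.06,0,0,1],[0,11,39,-0.1,0,0,1],[0,17,53,-0.13,0,0,1],[0,25,66,-0.17,0,0,1],[-1,33,79,-0.21,-0.01,0,1],[-1,33,79,-0.21,-0.01,0,1]]'
python3 - <<'E'
from h import *
o=get_obs();im=capture("wrist");cv2.imwrite("pics/w4.png",im[:,:,::-1]);print(o["position"],o["orientation"])
im=capture("side");cv2.imwrite("pics/s4.png",cv2.resize(im[100:260,200:360,::-1],None,fx=3.5,fy=3.5,interpolation=cv2.INTER_CUBIC))
E
```

```text
time_s: 5.82
position: [0.6079, -0.0271, 0.1365]
orientation: [3.133, 0.214, 1.621]
ft_force: [-0.4, 0.6, 0.5]
grip_width: 0.0166
[ 0.60786313 -0.02706704  0.13650552] [3.13344409 0.21373011 1.62117942]
```

View pics/w4.png

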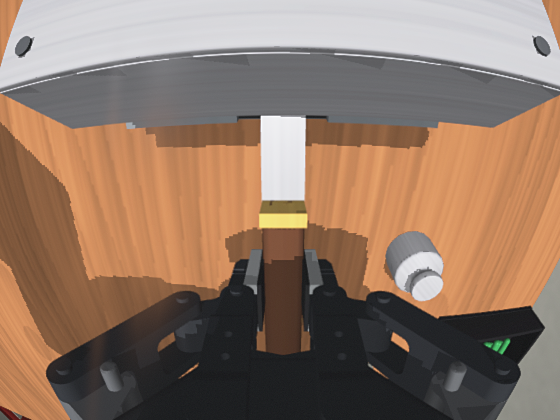

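View pics/s4.png

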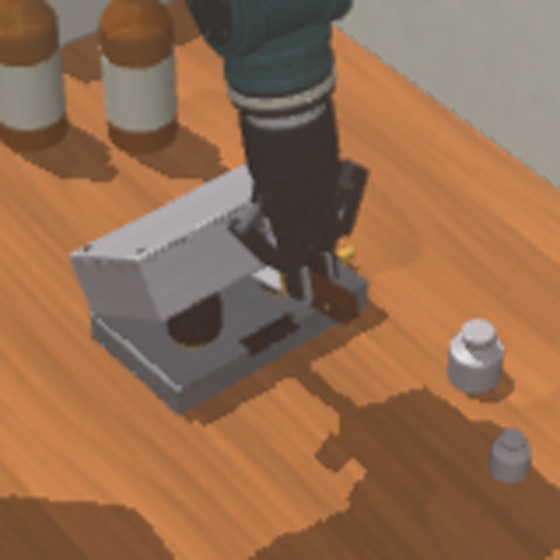

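Run:
```python
import lev;from lev import *
lev.o_lat=1
th=np.arange(.62,2.0,.09);plan(th,np.minimum(.4*th+np.clip(th-1,0,1)*.05,.8),np.interp(th,[0,.5,1],[9,18,22]))
```

```text
th0.62 [1,8,11,-0.04,0.00,-0.00,1]
th0.71 [0,17,22,-0.07,0.00,-0.00,1]
th0.80 [-0,27,32,-0.11,-0.00,-0.00,1]
th0.89 [-1,38,41,-0.15,-0.00,-0.00,1]
th0.98 [-2,49,49,-0.18,-0.00,-0.00,1]
th1.07 [-2,61,57,-0.22,-0.01,-0.00,1]
th1.16 [-3,73,64,-0.26,-0.01,-0.00,1]
th1.25 [-3,86,70,-0.30,-0.01,-0.00,1]
th1.34 [-4,99,75,-0.34,-0.01,-0.00,1]
th1.43 [-5,112,79,-0.38,-0.02,-0.00,1]
th1.52 [-6,126,81,-0.42,-0.02,-0.00,1]
th1.61 [-6,139,83,-0.46,-0.02,-0.00,1]
th1.70 [-7,153,84,-0.50,-0.02,-0.00,1]
th1.79 [-8,166,83,-0.54,-0.02,-0.00,1]
th1.88 [-8,180,82,-0.59,-0.03,-0.00,1]
th1.97 [-9,190,78,-0.59,-0.03,-0.00,1]
```

```bash
python3 -m pendant '[[0,8,11,-0.04,0,0,1],[0,17,22,-0.07,0,0,1],[0,27,32,-0.11,0,0,1],[-1,38,41,-0.15,0,0,1],[-2,49,49,-0.18,0,0,1],[-2,61,57,-0.22,-0.01,0,1],[-3,73,64,-0.26,-0.01,0,1],[-3,86,70,-0.3,-0.01,0,1],[-4,99,75,-0.34,-0.01,0,1],[-4,99,75,-0.34,-0.01,0,1]]'
python3 - <<'E'
from h import *
o=get_obs();im=capture("wrist");cv2.imwrite("pics/w5.png",im[:,:,::-1]);print(o["position"],o["orientation"])
im=capture("side");cv2.imwrite("pics/s5.png",cv2.resize(im[80:260,180:360,::-1],None,fx=3.3,fy=3.3,interpolation=cv2.INTER_CUBIC))
import lev;from lev import *
lev.o_lat=1
th=np.arange(1.43,2.1,.09);plan(th,np.minimum(.4*th+np.clip(th-1,0,1)*.05,.8),np.interp(th,[0,.5,1],[9,18,22]))
E
```

```text
time_s: 6.75
position: [0.6034, 0.0723, 0.2085]
orientation: [-3.137, 0.552, 1.626]
ft_force: [0.9, 0.6, -0.3]
grip_width: 0.0163
[0.60337535 0.07233573 0.20848571] [-3.13677184  0.55157849  1.62635279]
th1.43 [-1,13,5,-0.04,-0.01,-0.00,1]
th1.52 [-2,27,7,-0.08,-0.01,-0.00,1]
th1.61 [-2,40,9,-0.12,-0.01,-0.00,1]
th1.70 [-3,54,10,-0.17,-0.01,-0.00,1]
th1.79 [-4,68,9,-0.21,-0.02,-0.00,1]
th1.88 [-4,81,7,-0.25,-0.02,-0.00,1]
th1.97 [-5,92,4,-0.25,-0.02,-0.00,1]
th2.06 [-6,102,-1,-0.25,-0.02,-0.00,1]
```

View pics/w5.png

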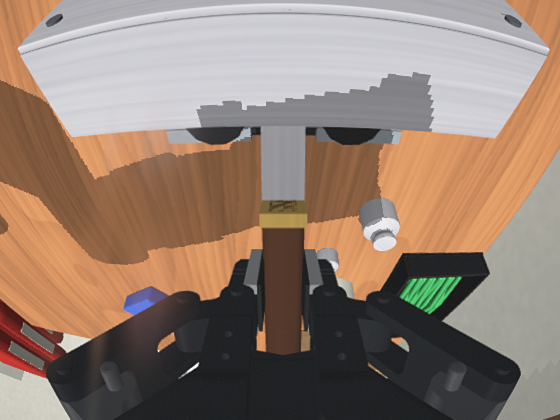

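View pics/s5.png

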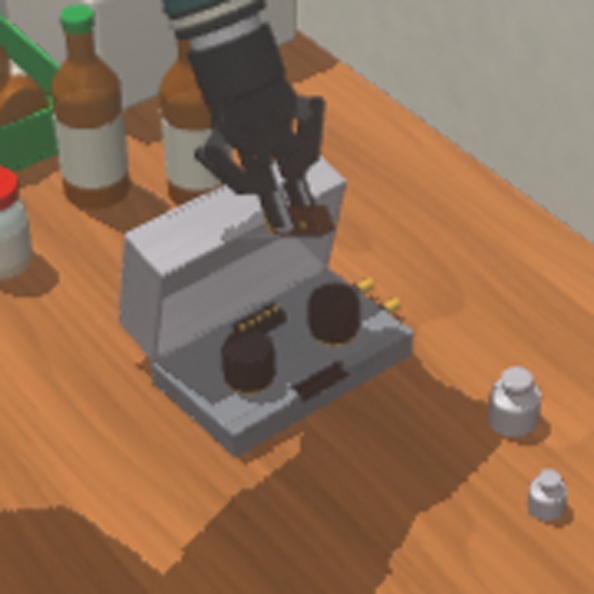

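```bash
python3 - <<'E'
from h import *
print(onz("top",(97,127),.22),onz("top",(64,163),.22),onz("top",(98,229),.1))
E
python3 -m pendant '[[-1,13,5,-0.04,0,0,1],[-2,27,7,-0.08,-0.01,0,1],[-2,40,9,-0.12,-0.01,0,1],[-3,54,10,-0.17,-0.01,0,1],[-3,54,10,-0.17,-0.01,0,1]]'
python3 - <<'E'
from h import *
o=get_obs();im=capture("wrist");cv2.imwrite("pics/w6.png",im[:,:,::-1]);print(o["position"],o["orientation"])
im=capture("side");cv2.imwrite("pics/s6.png",cv2.resize(im[60:260,160:360,::-1],None,fx=3,fy=3,interpolation=cv2.INTER_CUBIC))
import lev;from lev import *
lev.o_lat=1
th=np.arange(1.79,2.1,.06);plan(th,np.minimum(.4*th+np.clip(th-1,0,1)*.05,.8),np.interp(th,[0,.5,1],[9,18,22]))
E
```

```text
[0.69391626 0.36400724 0.22      ] [0.60934258 0.4348158  0.22      ] [0.46420135 0.39430601 0.1       ]
time_s: 7.27
position: [0.6002, 0.1255, 0.2167]
orientation: [-3.134, 0.721, 1.628]
ft_force: [-0.4, 1.0, -1.0]
grip_width: 0.0169
[0.60023304 0.125477   0.21665481] [-3.13404728  0.72129018  1.62762257]
th1.79 [-1,14,-0,-0.04,-0.01,-0.00,1]
th1.85 [-1,23,-1,-0.06,-0.01,-0.00,1]
th1.91 [-2,32,-3,-0.08,-0.01,-0.00,1]
th1.97 [-2,38,-5,-0.08,-0.01,-0.00,1]
th2.03 [-3,45,-9,-0.08,-0.01,-0.00,1]
th2.09 [-3,52,-12,-0.08,-0.01,-0.00,1]
```

View pics/s6.png

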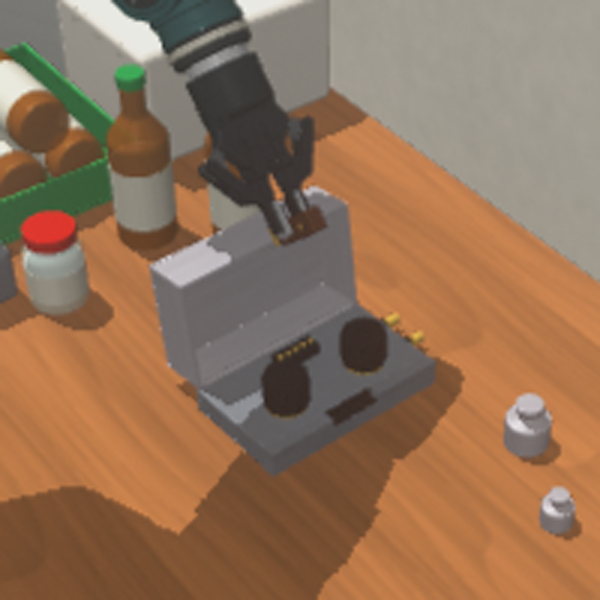

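```bash
python3 -m pendant '[[-1,7,0,-0.02,0,0,1],[-1,14,0,-0.04,-0.01,0,1],[-1,23,-1,-0.06,-0.01,0,1],[-2,32,-3,-0.08,-0.01,0,1],[-2,38,-5,-0.08,-0.01,0,1],[-2,38,-5,-0.08,-0.01,0,1]]'
python3 - <<'E'
from h import *
o=get_obs();im=capture("wrist");cv2.imwrite("pics/w7.png",im[:,:,::-1]);print(o["position"],o["orientation"])
im=capture("side");cv2.imwrite("pics/s7.png",cv2.resize(im[60:260,160:360,::-1],None,fx=3,fy=3,interpolation=cv2.INTER_CUBIC))
E
```

```text
time_s: 7.87
position: [0.5987, 0.1623, 0.2117]
orientation: [3.14, 0.798, 1.621]
ft_force: [0.2, -0.2, 0.0]
grip_width: 0.0165
[0.59870833 0.16230012 0.21171715] [3.14009341 0.79801855 1.6206503 ]
```

View pics/s7.png

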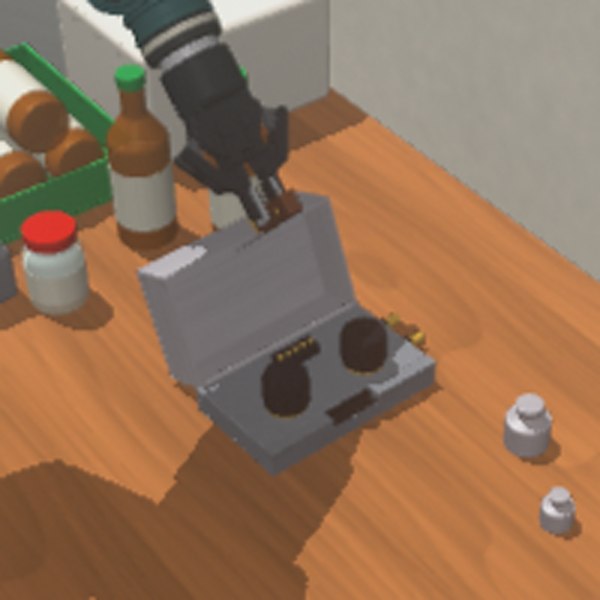

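View pics/w7.png

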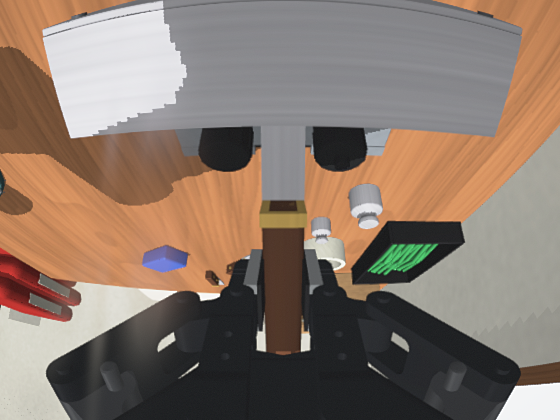

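```bash
python3 -m pendant '[[0,-20,0,0,0,0,1],[0,-45,0,0,0,0,1],[0,-70,10,0.1,0,0,1],[0,-100,20,0.2,0.01,0,1],[-15,-140,20,0.3,0.02,0,1],[-30,-180,10,0.42,0.02,0,1],[-45,-220,0,0.54,0.03,0,1],[-60,-260,-30,0.66,0.03,0,1],[-80,-300,-60,0.78,0.04,0,1],[-99,-340,-90,0.8,0.04,0,1],[-99,-362,-120,0.8,0.04,0,1],[-99,-362,-140,0.8,0.04,0,1]]'
```

```text
time_s: 8.97
position: [0.5023, -0.1941, 0.0898]
orientation: [3.136, -0.001, 1.616]
ft_force: [1.4, -0.7, -0.0]
grip_width: 0.0168
```

```bash
python3 -m pendant '[[0,0,-30,0,0,0,1],[0,0,-50,0,0,0,1],[0,0,-57,0,0,0,1],[0,0,-60,0,0,0,1],[0,0,-60,0,0,0,1]]'
python3 - <<'E'
from h import *
o=get_obs();im=capture("wrist");cv2.imwrite("pics/w8.png",im[:,:,::-1]);print(o["position"],o["orientation"])
im=capture("side");cv2.imwrite("pics/s8.png",cv2.resize(im[60:300,160:400,::-1],None,fx=2.5,fy=2.5,interpolation=cv2.INTER_CUBIC))
im=capture("top");cv2.imwrite("pics/t8.png",cv2.resize(im[110:260,150:350,::-1],None,fx=4,fy=4,interpolation=cv2.INTER_CUBIC))
for t in("cap_mid","flat_cap_mid"):
  for c in("top","side","wrist"): print(t,c,boxes_of(t,c))
E
```

```text
time_s: 9.38
position: [0.5025, -0.1943, 0.0305]
orientation: [3.135, -0.0, 1.616]
ft_force: [0.5, -0.1, -0.8]
grip_width: 0.017
[ 0.50246666 -0.19429283  0.03053297] [ 3.13495512e+00 -2.67366326e-04  1.61644006e+00]
cap_mid top [{'rect': [229.1, 160.1, 17.9, 16.6], 'score': 0.7}]
cap_mid side []
cap_mid wrist []
flat_cap_mid top [{'rect': [229.8, 199.5, 21.8, 17.0], 'score': 0.49}]
flat_cap_mid side [{'rect': [256.9, 190.0, 16.4, 20.8], 'score': 0.61}, {'rect': [233.5, 129.4, 6.8, 11.7], 'score': 0.24}]
flat_cap_mid wrist []
```

View pics/s8.png

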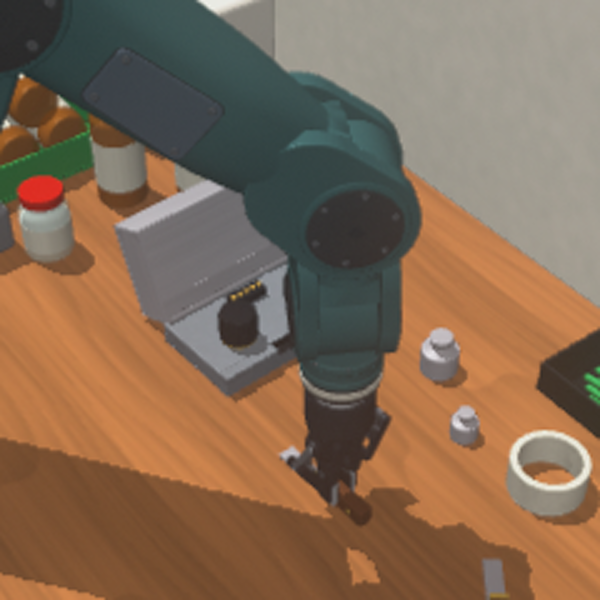

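View pics/t8.png

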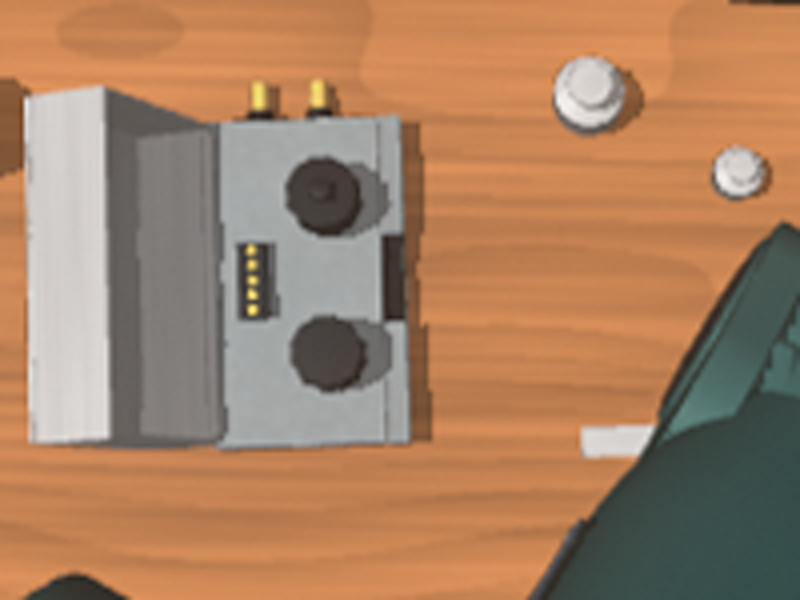

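View pics/w8.png

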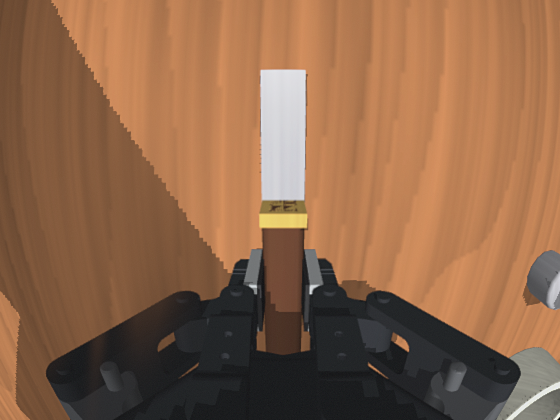

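The boss cap is the far one at (230,159) in the top picture, with the round boss visible on it. The flat cap is at (232,198), and the cover leans back. I'll release the blade now.

```bash
python3 -m pendant '[[0,0,-1,0,0,0,1],[0,0,-1,0,0,0,0.5],[0,0,-1,0,0,0,0],[0,0,-1,0,0,0,-0.5],[0,0,-1,0,0,0,-0.5],[0,0,20,0,0,0,-0.5],[0,0,60,0,0,0,-1],[0,0,100,0,0,0,-1]]'
python3 - <<'E'
from h import *
T=lambda x,y:(150+x/4-.4,110+y/4-.4)
print(onz("top",T(323,196),.072),onz("top",T(320,188),.082),onz("top",T(330,354),.072))
bx=np.array([-.052,.9986]);by=np.array([-.9986,-.052]);c=np.array([.605,.0175])+.0645*bx
print("pred",c-.015*bx-.052*by,c-.015*bx+.052*by)
E
```

```text
time_s: 10.5
position: [0.5016, -0.1936, 0.1307]
orientation: [3.138, -0.002, 1.616]
ft_force: [1.7, -0.1, -0.4]
grip_width: 0.0847
[0.6523359  0.07148451 0.072     ] [0.65570397 0.0725595  0.082     ] [0.54962096 0.06452703 0.072     ]
pred [0.6543532 0.0696347] [0.5504988 0.0642267]
```

```bash
python3 -m pendant '[[0,0,40,0,0,0.12,-1],[20,30,40,0,0,0.24,-1],[40,60,40,0,0,0.36,-1],[60,90,40,0,0,0.48,-1],[80,130,40,0,0,0.6,-1],[100,170,40,0,0,0.72,-1],[120,210,40,0,0,0.84,-1],[140,240,40,0,0,0.96,-1],[152,264,40,0,0,1.08,-1],[152,264,40,0,0,1.2,-1],[152,264,40,0,0,1.32,-1],[152,264,40,0,0,1.44,-1]]'
python3 -m pendant '[[0,0,0,0,0,0.12,-1],[0,0,0,0,0,0.14,-1],[0,0,0,0,0,0.14,-1]]'
python3 - <<'E'
from h import *
o=get_obs();im=capture("wrist");cv2.imwrite("pics/w9.png",im[:,:,::-1]);print(o["position"],o["orientation"],boxes_of("cap_mid","wrist"),boxes_of("flat_cap_mid","wrist"))
im=capture("top");cv2.imwrite("pics/t9.png",cv2.resize(im[110:260,150:350,::-1],None,fx=4,fy=4,interpolation=cv2.INTER_CUBIC))
print(wproj([[.654,.0705,.082],[.654,.0705,.072],[.654,.0705,.053]],o),wproj([[.55,.0643,.072]],o))
E
```

```text
time_s: 11.5
position: [0.6536, 0.0712, 0.1703]
orientation: [3.138, -0.003, 3.064]
ft_force: [0.5, 0.1, 0.6]
grip_width: 0.0852
time_s: 11.75
position: [0.6536, 0.0712, 0.1702]
orientation: [3.138, -0.003, -3.081]
ft_force: [-0.5, -0.4, 0.6]
grip_width: 0.0855
[0.65355807 0.07122943 0.17016569] [ 3.13762326e+00 -2.78501292e-03 -3.08129624e+00] [{'rect': [283.5, 212.8, 63.4, 70.8], 'score': 0.7}] [{'rect': [283.4, 72.5, 71.3, 68.1], 'score': 0.76}]
[[281.25934254 224.74566511]
 [281.25874412 220.10628954]
 [281.25821467 212.27192828]] [[281.21543434  68.78930619]]
```

View pics/w9.png

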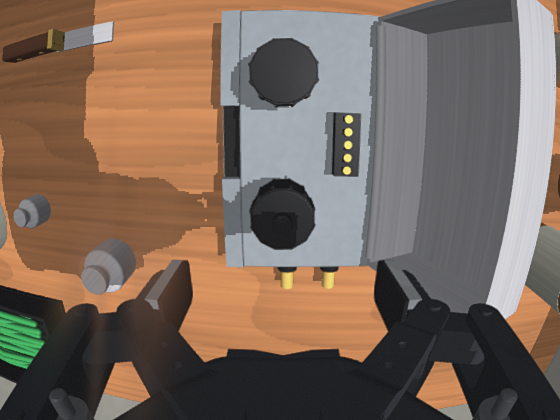

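View pics/t9.png

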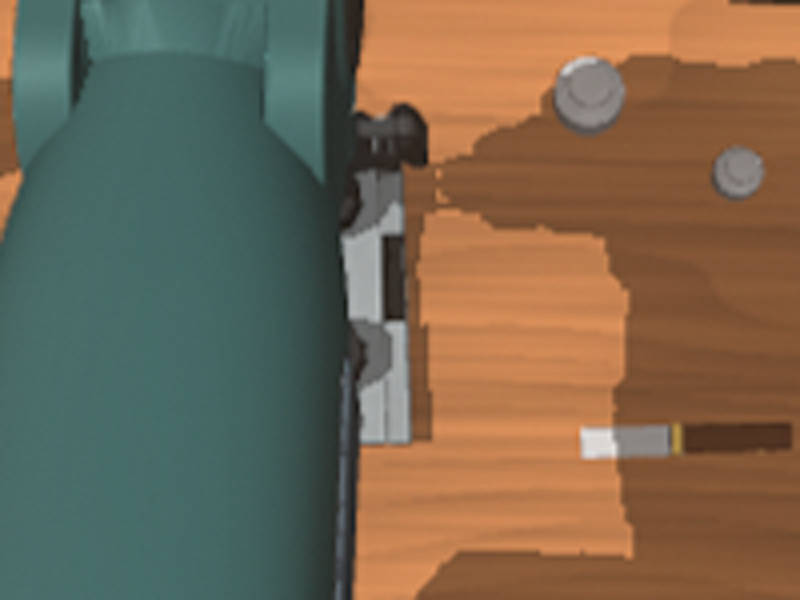

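```bash
python3 -m pendant '[[0,0,-35,0,0,0,-1],[0,0,-70,0,0,0,-1],[0,0,-95,0,0,0,-1],[0,0,-104,0,0,0,-1],[0,0,-104,0,0,0,-0.3],[0,0,-104,0,0,0,0.5],[0,0,-104,0,0,0,1],[0,0,-104,0,0,0,1],[0,0,-104,0,0,0,1],[0,0,-104,0,0,0,1]]'
python3 - <<'E'
from h import *
o=get_obs();im=capture("wrist");cv2.imwrite("pics/w10.png",im[:,:,::-1]);print(o)
E
```

```text
time_s: 12.78
position: [0.6547, 0.0711, 0.0686]
orientation: [3.138, 0.001, -3.082]
ft_force: [-1.8, -0.7, 6.8]
grip_width: 0.0446
{'time_s': 12.7833, 'joint_positions': array([-0.01691524,  0.58718384, -0.028982  ,  0.95410914,  0.00375003,
       -0.07602969]), 'dq': array([-0.00027162, -0.00124302, -0.00118927,  0.00011613, -0.00034045,
       -0.00051297]), 'effort': array([-1.04782716e-01, -8.40683699e+01,  3.32490313e+01, -6.00344315e-01,
        1.48846518e-02,  4.30328917e-03]), 'position': array([0.65468076, 0.07112475, 0.06862591]), 'orientation': array([ 3.13789306e+00,  8.04686339e-04, -3.08247871e+00]), 'ft_force': array([-1.75760937, -0.68476326,  6.79618127]), 'wrist_torque': array([-0.02401753,  0.31552774,  0.01889704]), 'grip_width': 0.044632757276823656}
```

View pics/w10.png

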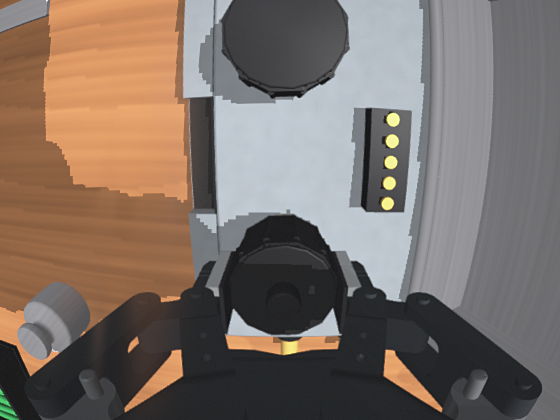

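```bash
python3 -m pendant '[[0,0,0,0,0,0.05,1],[0,0,0,0,0,0.1,1],[0,0,0,0,0,0.15,1],[0,0,0,0,0,0.2,1],[0,0,0,0,0,0.2,1]]'
python3 -c "
from h import *
o=get_obs();print(o['orientation'],o['wrist_torque'],o['ft_force'])"
python3 -m pendant '[[0,0,0,0,0,0.05,1],[0,0,0,0,0,0.1,1],[0,0,0,0,0,0.15,1],[0,0,0,0,0,0.2,1],[0,0,0,0,0,0.2,1]]'
python3 - <<'E'
from h import *
o=get_obs();im=capture("wrist");cv2.imwrite("pics/w11.png",im[:,:,::-1]);print(o['orientation'],o['wrist_torque'],o['ft_force'])
E
```

```text
time_s: 13.25
position: [0.6551, 0.0708, 0.0702]
orientation: [3.139, 0.002, -2.881]
ft_force: [-4.3, -2.3, 6.1]
grip_width: 0.0447
[ 3.13897579e+00  2.25605963e-03 -2.88076245e+00] [-0.58229709  0.79185173 -0.24199566] [-4.25806852 -2.31025278  6.07427708]
time_s: 13.67
position: [0.6561, 0.0711, 0.0707]
orientation: [3.139, 0.005, -2.681]
ft_force: [4.9, 3.2, -10.0]
grip_width: 0.0447
[ 3.13900056  0.00455853 -2.68132072] [ 0.41185802 -1.11010824 -1.60021274] [ 4.87956763  3.22789848 -9.95870808]
```

View pics/w11.png

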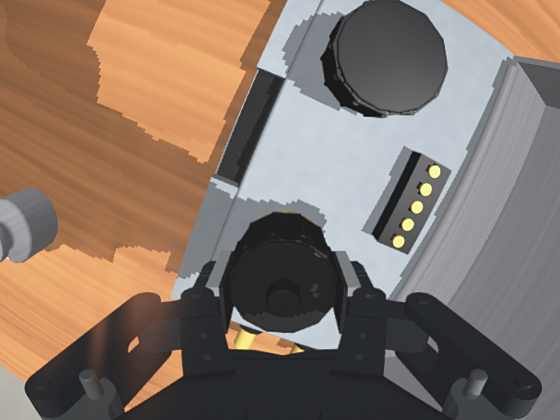

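Turning counter-clockwise, the moment about z jumped to −1.6 N m at 23°, so it reached the hard stop. I'll try the other way.

```bash
python3 -m pendant '[[-1,0,-1,0,0,-0.1,1],[-1,0,-2,0,0,-0.2,1],[-1,0,-2,0,0,-0.3,1],[-1,0,-2,0,0,-0.4,1],[-1,0,-2,0,0,-0.5,1],[-1,0,-2,0,0,-0.6,1],[-1,0,-2,0,0,-0.6,1]]'
python3 -c "
from h import *
o=get_obs();print(o['orientation'],o['wrist_torque'],o['ft_force'])"
python3 -m pendant '[[0,0,0,0,0,-0.1,1],[0,0,0,0,0,-0.2,1],[0,0,0,0,0,-0.3,1],[0,0,0,0,0,-0.3,1]]'
python3 - <<'E'
from h import *
o=get_obs();im=capture("wrist");cv2.imwrite("pics/w12.png",im[:,:,::-1]);print(o['orientation'],o['wrist_torque'],o['ft_force'])
E
```

```text
time_s: 14.3
position: [0.6556, 0.0712, 0.0696]
orientation: [3.139, 0.006, 2.993]
ft_force: [-0.1, 0.4, -0.7]
grip_width: 0.0444
[3.138626  0.005893  2.9933573] [ 0.01959346 -0.02613482  0.0204753 ] [-0.14913721  0.42762689 -0.65837246]
time_s: 14.63
position: [0.656, 0.0713, 0.0703]
orientation: [3.138, 0.007, 2.691]
ft_force: [0.5, -0.1, -1.0]
grip_width: 0.0446
[3.13801733 0.00685162 2.69078753] [-0.07521131 -0.01026531  0.04157993] [ 0.54965778 -0.05459276 -0.98593116]
```

View pics/w12.png

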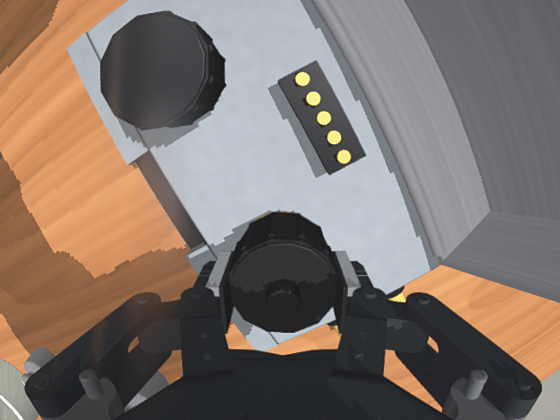

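```bash
python3 -m pendant '[[0,0,0,0,0,-0.1,1],[0,0,0,0,0,-0.2,1],[0,0,0,0,0,-0.3,1],[0,0,0,0,0,-0.4,1],[0,0,0,0,0,-0.5,1],[0,0,0,0,0,-0.6,1],[0,0,0,0,0,-0.7,1],[0,0,0,0,0,-0.71,1],[0,0,0,0,0,-0.71,1]]'
python3 -c "
from h import *
o=get_obs();print(o['orientation'],o['wrist_torque'],o['ft_force'])"
python3 -m pendant '[[0,0,3,0,0,0,1],[0,0,6,0,0,0,1],[0,0,9,0,0,0,1],[0,0,9,0,0,0,1]]'
python3 - <<'E'
from h import *
o=get_obs();im=capture("wrist");cv2.imwrite("pics/w13.png",im[:,:,::-1]);print(o['orientation'],o['wrist_torque'],o['ft_force'])
E
```

```text
time_s: 15.43
position: [0.6562, 0.0713, 0.0704]
orientation: [3.138, 0.007, 1.992]
ft_force: [0.7, 0.3, -0.1]
grip_width: 0.0448
[3.13777649 0.00681225 1.99207472] [-0.07856755  0.04133612 -0.0365929 ] [ 0.67216424  0.29862981 -0.11113279]
time_s: 15.77
position: [0.6565, 0.0713, 0.0803]
orientation: [3.137, 0.007, 1.994]
ft_force: [0.4, 0.3, -0.6]
grip_width: 0.0446
[3.13674512 0.00727206 1.99355976] [ 0.04398088  0.01375657 -0.02508322] [ 0.38608716  0.32496486 -0.58319099]
```

View pics/w13.png

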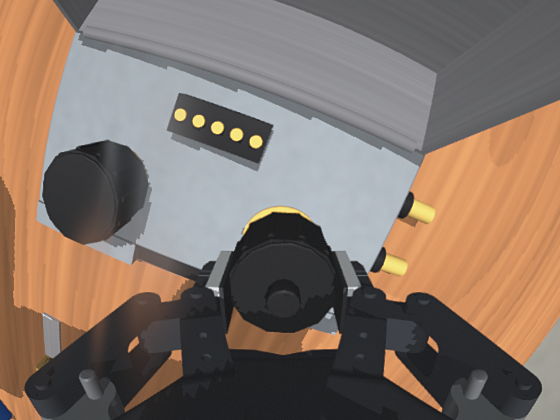

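```bash
python3 -m pendant '[[0,0,12,0,0,0,1],[0,0,25,0,0,0,1],[0,0,40,0,0,0,1],[0,0,55,0,0,0,1],[0,0,70,0,0,0,1],[0,0,82,0,0,0,1],[0,0,89,0,0,0,1],[0,0,89,0,0,0,1],[0,0,89,0,0,0,1],[0,0,89,0,0,0,1],[0,0,89,0,0,0,1],[0,0,89,0,0,0,1]]'
python3 - <<'E'
from h import *
o=get_obs();im=capture("wrist");cv2.imwrite("pics/w14.png",im[:,:,::-1]);print(o['position'],o['orientation'],o['wrist_torque'],o['ft_force'],np.abs(o['dq']).max())
im=capture("side");cv2.imwrite("pics/s14.png",im[:,:,::-1])
im=capture("top");cv2.imwrite("pics/t14.png",im[:,:,::-1])
print(boxes_of("cap_mid","side"),proj("side",[[.6565,.0713,.153]]))
E
```

```text
time_s: 16.82
position: [0.6561, 0.0713, 0.1682]
orientation: [3.138, 0.007, 1.993]
ft_force: [-0.2, -0.1, -0.7]
grip_width: 0.0444
[0.65614111 0.0712938  0.16822348] [3.13802056 0.00671535 1.99330406] [ 0.02213327 -0.01309292 -0.00375533] [-0.17548277 -0.0941474  -0.69493929] 0.0040236240497824455
[{'rect': [281.7, 151.0, 6.8, 21.4], 'score': 0.69}] [[281.02422764 148.91005961]]
```

View pics/w14.png

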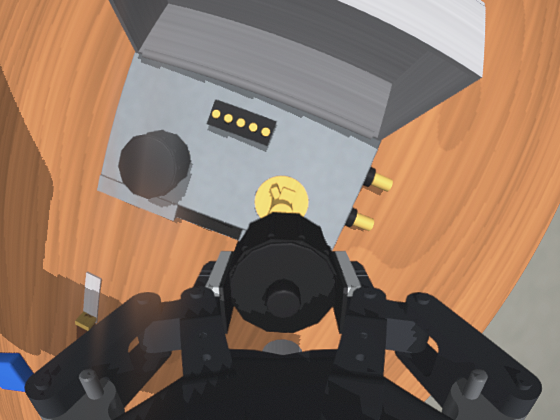

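View pics/s14.png

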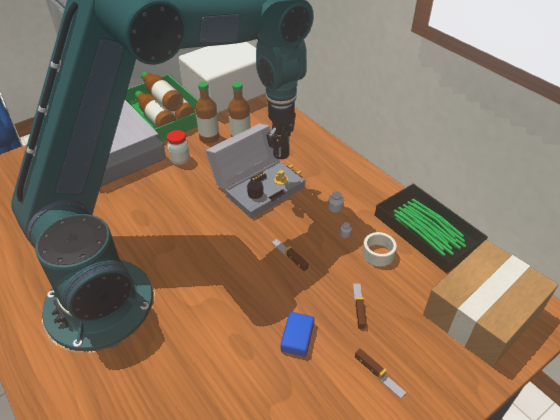

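View pics/t14.png

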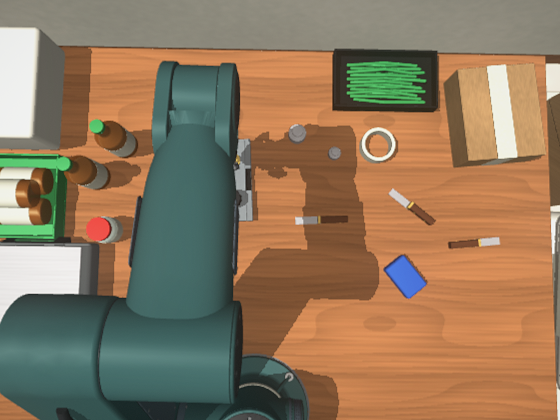

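The wrist picture shows the boss cap in the jaws, with its bare brass port visible below at (282,197). The flat cap is still on at (155,163), the cover is open, the blade lies on the counter and the bystanders haven't moved. The arm is still, so I'm handing in.

```bash
python3 -c "
from workcell import *
print(hand_in())"
```

```text
the job is handed in; nothing more can be done
None
```

The job is done and handed in at about 17 s of the 61 s allowed; `hand_in()` gave no verdict.

- **Blade and cover:** I picked up the blade tool nearest the robot and levered the cover open from the slot. It leans back behind the box at about 1.9–2.0 rad. I then laid the blade flat on the counter, a little turned from where it started.
- **Cap:** The boss cap sat on port_2. Turned counter-clockwise, it hit a hard stop (about 1.6 N m, gripper at 23°). Turned clockwise it ran free, and at about 70° of gripper turn it lifted off with almost no force.

**Last checks:**
- **Cap held:** The arm is still and the cap is about 0.4° off upright. It is roughly 98–100 mm above where it sat, judged from the gripper height.
- **Rest of the scene:** The pictures show the bare brass port below the cap, the flat cap still on its port and the cover open. The bystanders look unmoved.
- **Disagreements:** None of the checks failed outright. The fingertips pressed on the counter with about 13 N while gripping the blade. The cap probably slipped a few degrees in the gripper at the hard stop. I read the cover angle from the arm's path and the pictures, because there is no direct reading of it.

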